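# Set a can feeder's star wheel back one notch

### The job

The star wheel of the can feeder has been indexed one notch too far. By pushing with a fingertip (the pawl has a red thumb tab), lift the ratchet pawl out of its notch and tip it over until it lies back, push the star wheel backward (clockwise seen from above) by one notch, then tip the pawl forward again so that it drops fully into that notch and locks the wheel. The two cans standing in the wheel ride along upright in their pockets: do not pick them up, do not turn the wheel forward, and leave the jar and the chuck on the bench alone.

Things in the scene. Friction and masses are not known exactly. Their poses are not given: they have to be found in the camera images.
- feeder: fixed can feeder on the bench: round black base with a steel deck 368 mm across, deck top 50 mm above the bench. Origin: centre of its underside, on the wheel's axis; z up. Below, x, y, z in mm and angles (from +x, anticlockwise seen from above) are in this frame. The guard rail is on its +x and +y sides, open toward -x
- post_top (a point): top of the fixed king post on the wheel's axis, 36 mm across, z 125 (plus a 4 mm nut). A collar on it, 60 mm across, z 104 to 120, carries the black bracket (z 104 to 123) that reaches out to the pawl's pin
- rail_mid (a point): middle of the fixed guard rail: 8 mm steel bar on posts round the deck's edge, 174 mm from the axis, from -70 to +130 degrees, its top at z 99. This point lies on the bar at 30 degrees
- star (a joint): angle of the blue star wheel about its upright axis, rad: about 0 at the start, grows forward (anticlockwise from above), falls backward (clockwise). One notch is 1.047 (60 degrees). With the pawl seated it has some 0.08 of play either way round 0 (or round -1.047) and cannot turn farther back. Turns stiffly, 2 to 5 N at 110 mm from the axis, and stays where it is left
- wheel_centre (a point): point on the wheel's axis at the top face of the blue plate, z 84. The plate is 22 mm thick (z 62 to 84, 12 mm above the deck), 239 mm across, with six round pockets of 38 mm radius centred 125 mm from the axis at 0, 60, 120, 180, 240 and 300 degrees when joint star is 0, and six arms between them, each 49 mm wide at its waist 108 mm out
- free_pocket (a point): centre of the empty pocket that stands at 240 degrees when joint star is 0, level with the plate's top face (z 84); turns with the wheel. A fingertip let down here to z 67, 112 mm from the axis, and moved clockwise round the axis pushes the arm ahead of it. The pockets at 0, 180, 240 and 300 degrees start empty
- ratchet_ring (a point): point on the axis level with the tooth tops, z 101, of the steel ratchet ring (156 mm across) fixed on the star wheel: six teeth, each with one upright face and one ramp, notch floors at z 91
- pawl (a joint): angle of the steel pawl about its level pin, rad: 0 seated on the notch floor, about 0.2 with its nose level with the tooth tops, 1.35 lying back on its stop. By its own weight it falls forward below about 0.8 and lies back above that. Light: 0.5 N at the tab moves it; it may nudge the wheel forward by up to 0.05 as it lifts
- pawl_pin (a point): pawl's fixed pivot pin, along the feeder's x through x 57, y -45, z 112. The nose arm, 48 mm long, points to +y at pawl 0 and rises as the joint grows; the lever with the red tab stands up from the same boss, its end 80 mm from the pin
- pawl_tab (a point): centre of the red thumb tab: 26 mm wide along the feeder's x, 28 mm along the lever, 7 mm thick. At pawl 0: x 57, y -17, z 172, lever leaning 65 degrees up from +y, its end at y -11, z 184. Lying back: y -97, z 152, lever at 142 degrees, end at y -108, z 161. Push it toward the feeder's -y to lift the pawl and throw it back, toward +y to return it
- can_gold_centre (a point): centre (half-way up) of the open gold can, 66 mm diameter, 80 mm high, about 60 g, standing on the deck in the pocket at 60 or at 120 degrees
- can_silver_centre (a point): centre (half-way up) of the open silver can, 66 mm diameter, 80 mm high, about 60 g, standing on the deck in the other of these two pockets
- jar_centre (a point): centre of a frosted jar with an aluminium lid, 65 mm diameter, 104 mm high, standing on the bench at the feeder's +y side
- chuck_centre (a point): centre of a spare steel seaming chuck, 60 mm diameter, 60 mm high, standing on the bench at the feeder's -y side
Mind the look-alikes: they are no part of the job. What is shaped like the part that bears can_silver_centre but black or orange is not meant.

How it is judged (in metres and radians):
On the way, in this order (a step that is already met when the one before it is completed fails the run):
1. the pawl is lifted out and laid back while the wheel still stands in its first notch (value of joint pawl above 1.2 rad and value of joint star above -0.25 rad), for 0.1 s.
2. the wheel has been pushed back one notch (value of joint star between -1.2 and -0.87 rad), for 0.1 s.
At the end, for the whole second after the job is handed in: the wheel rests one notch (60 degrees, within about 7 farther back or 9 short) behind where it started, the pawl is down on the floor of the notch there (joint below 0.06 rad), and both cans stand upright in their pockets (centres within 140 mm of the wheel's axis) (value of joint star between -1.17 and -0.88 rad and value of joint pawl below 0.06 rad and velocity of joint star between -0.02 and 0.02 rad/s and horizontal distance between each of can_gold_centre, can_silver_centre and wheel_centre below 0.14 m and angle between each of can_gold_centre, can_silver_centre's own z axis and vertical below 0.1 rad); the robot touches nothing.
It fails at once if the wheel is turned forward out of its play (value of joint star above 0.25 rad).
It fails at once if the wheel is pushed back well past one notch (value of joint star below -1.6 rad).
It fails at once if a can is lifted off the deck (height (world z) of any of can_gold_centre, can_silver_centre above 0.105 m).
It fails at once if a can tips over (angle between any of can_gold_centre, can_silver_centre's own z axis and vertical above 0.4 rad).
It fails at once if the jar or the chuck is moved (distance of any of jar_centre, chuck_centre from where it was at the start of the episode above 0.02 m).
It also fails if it takes over 54 s, if anything falls off the work surface, if the arm or the gripper's body presses on something with over 40 N, if the wrist force passes 120 N, or if a joint passes its speed limit or range.

### The arm

A 6-joint arm with a two-finger parallel gripper is mounted at the origin on the work surface. World frame = base frame: x ahead of the robot, y to its left, z up, the work surface at z = 0. Lengths are in m, angles in degrees, forces in N, time in s.
With the tool pointing down it reaches from about 0.375 to 0.9 m from the base axis. Payload 3.1 kg.
Tool frame: the origin (TCP) lies on the centre line of the jaws, within the pads' length; the fingertips stand 25 mm ahead of it and the grasp point (between the pads) lies 6 mm ahead of it; y points along the fingers, x is the direction in which the jaws open and shut, and the axes are right-handed (so a half turn about y gives the same grasp; the last joint's range is limited). The gripper opens to 87 mm and grips with 3 to 60 N. Pads are 19 mm wide; open, the fingers measure 117 mm over their backs; the gripper's body (75 mm by 190 mm) begins 51 mm behind the grasp point.
Start: joints at [67.065, 30.224, 82.088, -0, 67.689, -10.227], TCP at [0.137, 0.61, 0.208] pointing down, gripper open.
Joint ranges: [-176.69, 176.69], [-43.24, 126.21], [12.49, 139.97], [-82, 262], [0, 151.66], [-163.58, 163.58]. Speed limits (degrees/s): [159.86, 159.86, 180, 180, 180, 180].

### API

Orientations are given as a 3x3 rotation matrix whose columns are the frame's x, y, z axes.
In Python, from rig import * gives the robot as it stands.
- The arm moves only by the tool play_rows, never from a script. Its argument "commands" is a list of rows, each a list of 2 entries, a list of its own where there are three numbers: the shift along the world's x, y, z in m, then the turn, a rotation vector about the world's x, y, z in rad. A call has 1 to 10 rows; each row is the pose to reach, as a shift and turn from the pose commanded when the call began; what a row does not reach only later rows make up. A row lasts 1/8 s, in which the tool goes at most 62.5 mm and 10.7 degrees, less where a joint would pass 70% of its speed; a pose out of reach is approached as far as the arm can. A call with a gripper value outside its range is refused whole. "gripper" is the finger opening in m, from 0 to 0.087, set as the call begins (left out, the last holds). The fingers move at their own pace and stop on an object; the grip force is fixed at half the most. Time passes only in rows, so rows that repeat a pose let the fingers close. It gives the time, the measured TCP pose, the force and the opening at its end, in the units of the state.
- read_state(): the state, without advancing time (a new reading comes with each control period).
- capture(name): name is "side" or "top" or "wrist"; returns a dict with "frame" (420x560x3 uint8, red, green, blue), "depth" (420x560 float32, m along the optical axis (not along the pixel's ray), 0 where there is no reading), "mtx" (3x3 intrinsics, pixels), "cam_to_world" (4x4, takes a point from camera to world coordinates); the wrist camera has in their place "hand_eye" (4x4, takes a point from camera to tool coordinates, whose origin is the TCP and whose axes are the tool frame's). Camera axes: x right, y down, z forward; pixel columns grow to the right and rows downward; lengths in m; the calibration is good to about 2 mm. A picture is of the moment at which its call begins: read the wrist's pose just before it.
- hand_in(): hands the job in, once; it reports no verdict.
The state is a dict: "time_s": time; "joint_positions": joint angles; "qvel": joint speeds; "tau": joint torques, N m; "position": TCP position; "tcp_rot": TCP orientation; "force": force on the tool from outside, world axes, zero at the start; "moment": the same for the moment, N m; "opening": opening from 0.0 (shut) to 1.0 (fully open).
Only numpy, scipy, OpenCV 4.12 (cv2) and the standard library are available. Lean on these libraries where they do the work, as an engineer would, in place of code of your own. Each camera call takes 0.05 s, during which the arm holds its last target. There are 200 camera calls.

## Working session

There is one attempt and no reset: what is moved stays moved. The work goes in short steps, Python scripts to look and compute and a tool call to move; the robot and the scene stay as the last step left them, time stands still between calls to the robot, and variables do not carry over. Pictures are saved under pics/ and viewed, about 8 in all and at most 12, crops included, and the job is handed in when it is done.

Besides the shell and the picture viewer there is one more tool, called as a command line: name --argument value ..., lists and objects as JSON in quotes. play_rows: Moves the arm, as the interface text tells. Its arguments: {"type":"object","properties":{"commands":{"type":"array"},"gripper":{"type":"number"}},"required":["commands"]}

```bash
mkdir -p pics; python3 - <<'E'
from rig import *
import cv2,numpy as np
s=read_state();print(s['time_s'],s['position'],s['tcp_rot'],s['opening'])
fs=[]
for n in ('top','side'):
    c=capture(n);np.savez(n+'0.npz',**c);fs.append(c['frame']);print(n,c['mtx'],c['cam_to_world'])
    cv2.imwrite(f'pics/{n}0.png',cv2.resize(c['frame'][:,:,::-1],(784,588)))
E
```

```text
0.0 [0.13715287 0.60897033 0.20716969] [[ 2.19945400e-01 -8.33541897e-04 -9.75511828e-01]
 [ 9.75509743e-01 -2.04910502e-03  2.19946680e-01]
 [-2.18226096e-03 -9.99997553e-01  3.62437018e-04]] 0.9908746789318881
top [[537.92026665   0.         271.26964983]
 [  0.         537.92026665 205.25020757]
 [  0.           0.           1.        ]] [[-0.02298714 -0.98176215  0.18871847  0.24989865]
 [-0.99963871  0.01994144 -0.018022    0.06295298]
 [ 0.01393    -0.18906457 -0.98186585  1.57389781]
 [ 0.          0.          0.          1.        ]]
side [[420.47540778   0.         276.99389955]
 [  0.         420.47540778 208.00002061]
 [  0.           0.           1.        ]] [[-0.99238155 -0.07912007  0.09443978  0.4276258 ]
 [-0.12222469  0.53586048 -0.83541287  0.81005655]
 [ 0.01549138 -0.8405912  -0.54144848  0.63876103]
 [ 0.          0.          0.          1.        ]]
```

View pics/top0.png

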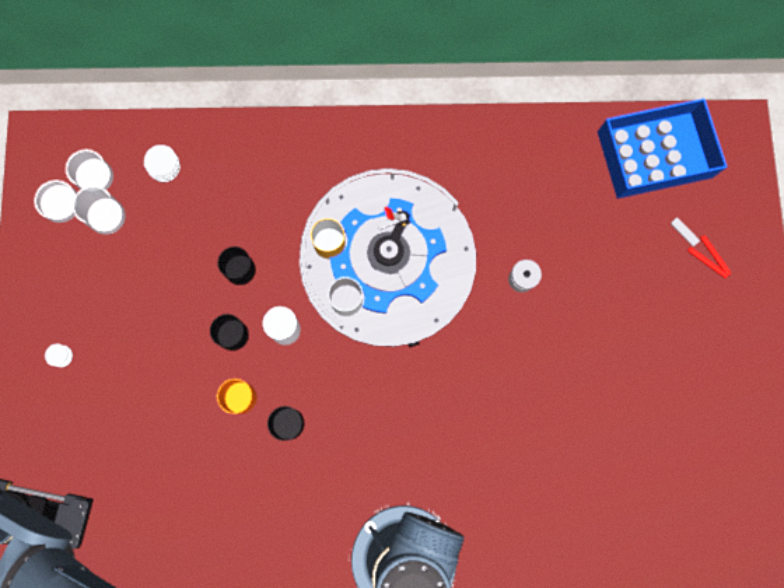

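View pics/side0.png

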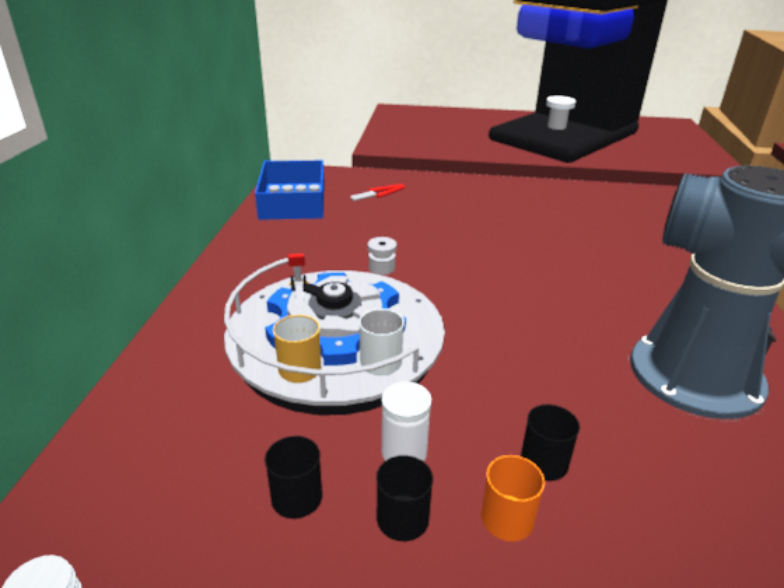

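The top view shows the feeder at about (388,258) of 784, with the red tab at (390,213), gold can (328,238), silver (346,295), jar (281,324) and chuck (526,274). In the side view the tab is at (297,260). Next I measure the feeder frame.

```bash
cat > h.py <<'E'
import numpy as np,cv2
def ray(c,uv,z):
    M=c['cam_to_world'];d=M[:3,:3]@np.linalg.solve(c['mtx'],[uv[0],uv[1],1]);o=M[:3,3]
    return o+d*(z-o[2])/d[2]
def cloud(c,M=None):
    M=c['cam_to_world'] if M is None else M
    h,w=c['depth'].shape;u,v=np.meshgrid(np.arange(w),np.arange(h));d=c['depth'].astype(float)
    K=c['mtx'];P=np.stack([(u-K[0,2])/K[0,0]*d,(v-K[1,2])/K[1,1]*d,d],-1)
    return P@M[:3,:3].T+M[:3,3]
def tri(c1,p1,c2,p2):
    A=[];b=[]
    for c,p in((c1,p1),(c2,p2)):
        M=c['cam_to_world'];d=M[:3,:3]@np.linalg.solve(c['mtx'],[p[0],p[1],1]);d/=np.linalg.norm(d)
        N=np.eye(3)-np.outer(d,d);A.append(N);b.append(N@M[:3,3])
    return np.linalg.lstsq(np.vstack(A),np.hstack(b),rcond=None)[0]
def circ(p):
    A=np.c_[2*p,np.ones(len(p))];s=np.linalg.lstsq(A,(p**2).sum(1),rcond=None)[0]
    return s[:2],np.sqrt(s[2]+s[0]**2+s[1]**2)
E
python3 - <<'E'
from h import *
t=np.load('top0.npz');s=np.load('side0.npz')
def red(c,box):
    hsv=cv2.cvtColor(c['frame'],cv2.COLOR_RGB2HSV);f=c['frame'].astype(int)
    m=((hsv[...,1]>190)&((hsv[...,0]<6)|(hsv[...,0]>174))&(f[...,0]>110));k=np.zeros_like(m);x0,y0,x1,y1=box;k[y0:y1,x0:x1]=1
    v,u=np.nonzero(m&k);print(len(u),u.min(),u.max(),v.min(),v.max());return np.array([u.mean(),v.mean()])
rt=red(t,(265,140,300,165));rs=red(s,(200,178,220,192))
print('tab',rt,rs,tri(t,rt,s,rs))
P=cloud(t);hsv=cv2.cvtColor(t['frame'],cv2.COLOR_RGB2HSV)
box=np.zeros(P.shape[:2],bool);box[110:260,205:350]=1
# deck outline: colour white/grey vs. red bench
m=(box&~((hsv[...,1]>120)&((hsv[...,0]<8)|(hsv[...,0]>172)))).astype(np.uint8)
deck=box&(abs(P[...,2]-.05)<.012);q=P[deck];print('deck z',np.median(q[:,2]))
mm=cv2.morphologyEx(deck.astype(np.uint8),cv2.MORPH_CLOSE,np.ones((9,9)))
ct=max(cv2.findContours(mm,0,1)[0],key=cv2.contourArea)[:,0]
e=cv2.convexHull(ct)[:,0];w=np.array([ray(t,p,.05)[:2] for p in e]);c,r=circ(w);print('deck',c,r,np.std(np.linalg.norm(w-c,axis=1)))
blue=box&(hsv[...,0]>95)&(hsv[...,0]<125)&(hsv[...,1]>120);print('blue z',np.median(P[...,2][blue]))
v,u=np.nonzero(blue);b=np.array([ray(t,p,.084)[:2] for p in zip(u,v)])
rr=np.linalg.norm(b-c,axis=1);a=np.arctan2(b[:,1]-c[1],b[:,0]-c[0])
print('r max',np.percentile(rr,99))
o=b[rr>.095];ao=a[rr>.095]
print('arm phase deg',np.degrees(np.angle(np.exp(6j*ao).mean()))/6)
print('hist',np.histogram(np.degrees(ao)%360,np.arange(0,361,10))[0])
hi=box&(P[...,2]>.12)&(P[...,2]<.135);
v,u=np.nonzero(box&(P[...,2]>.11));X=P[v,u]
n,l,st,ce=cv2.connectedComponentsWithStats((box&(P[...,2]>.11)).astype(np.uint8))
for i in range(1,n):
    p=P[l==i];
    if len(p)>15: cen=(p.min(0)+p.max(0))/2;print(len(p),p.min(0).round(3),p.max(0).round(3),'ang',np.degrees(np.arctan2(*(cen[:2]-c)[::-1])),np.linalg.norm(cen[:2]-c))
E
```

```text
28 275 280 148 156
89 206 216 181 189
tab [277.57142857 152.        ] [211.21348315 184.83146067] [0.66579022 0.01680929 0.17211122]
deck z 0.04985075335351552
deck [0.60459453 0.01689439] 0.1828117830391032 0.0008268033825162335
blue z 0.08368122013416746
r max 0.11895538976864883
arm phase deg -15.80107141779847
hist [ 0  0  2 46 45 40  3  0  4 50 46 26  0  0  2 52 55 43  0  0  2 51 50 42
  1  0  3 42 46 45  2  0  0 41 45 42]
148 [ 0.648 -0.026  0.11 ] [0.687 0.024 0.19 ] ang -15.669935813048431 0.0656457889957007
130 [0.604 0.106 0.11 ] [0.671 0.17  0.138] ang 75.0329352466087 0.1258225045858115
377 [ 0.25  -0.012  0.11 ] [0.643 0.063 1.574] ang 176.9410403588173 0.1584639046252332
105 [0.25  0.063 0.11 ] [0.55  0.136 1.574] ang 157.97825025450157 0.22081692825179658
```

play_rows --commands '[[[0.04,-0.03,0.06],[0,0,0.1]],[[0.08,-0.075,0.09],[0,0,0.2]],[[0.12,-0.12,0.09],[0,0,0.3]],[[0.16,-0.165,0.09],[0,0,0.4]],[[0.2,-0.21,0.09],[0,0,0.49]],[[0.24,-0.255,0.09],[0,0,0.49]],[[0.28,-0.3,0.09],[0,0,0.49]],[[0.32,-0.345,0.09],[0,0,0.49]],[[0.36,-0.385,0.09],[0,0,0.49]],[[0.4,-0.425,0.09],[0,0,0.49]]]' --gripper 0.0

```text
time_s: 1.35
position: [0.5384, 0.1829, 0.2978]
tcp_rot: [[-0.264, -0.001, -0.964], [0.964, 0.0, -0.264], [0.0, -1.0, 0.001]]
force: [0.0, 0.2, -0.2]
opening: 0.02
```

play_rows --commands '[[[0.04,-0.04,0.0],[0,0,0]],[[0.08,-0.08,0.0],[0,0,0]],[[0.11,-0.11,0],[0,0,0]],[[0.1145,-0.123,0],[0,0,0]],[[0.1145,-0.123,0],[0,0,0]],[[0.1145,-0.123,0],[0,0,0]]]'

```text
time_s: 2.1
position: [0.6507, 0.063, 0.2982]
tcp_rot: [[-0.266, -0.001, -0.964], [0.964, 0.001, -0.266], [0.001, -1.0, 0.001]]
force: [-0.6, 0.7, 0.1]
opening: 0.005
```

```bash
python3 - <<'E'
from rig import *
import cv2,numpy as np
s=read_state();print(s['time_s'],s['position'],s['tcp_rot'],s['opening'],s['joint_positions'],s['force'])
c=capture('wrist');print(c['hand_eye'],c['mtx'])
np.savez('w1.npz',pos=s['position'],rot=s['tcp_rot'],**c)
cv2.imwrite('pics/w1.png',cv2.resize(c['frame'][:,:,::-1],(784,588)))
E
```

```text
2.1 [0.65070075 0.06303513 0.29816465] [[-2.66112571e-01 -1.16412362e-03 -9.63941256e-01]
 [ 9.63941380e-01  7.74131678e-04 -2.66113540e-01]
 [ 1.05600652e-03 -9.99999023e-01  9.16140759e-04]] 0.005497043594368625 [-4.26200769e+00  2.80159197e+01  7.11860111e+01  3.97790953e-02
  8.08678827e+01 -1.09701454e+02] [-0.57999774  0.74977313  0.06105117]
[[ 9.99999875e-01  4.66416064e-04 -1.80262767e-04  5.67222474e-04]
 [ 3.14150857e-04 -3.05539018e-01  9.52179505e-01 -1.76054503e-01]
 [ 3.89034508e-04 -9.52179443e-01 -3.05539126e-01  8.48981229e-02]
 [ 0.00000000e+00  0.00000000e+00  0.00000000e+00  1.00000000e+00]] [[329.48427382   0.         280.84298783]
 [  0.         329.48427382 209.82652682]
 [  0.           0.           1.        ]]
```

View pics/w1.png

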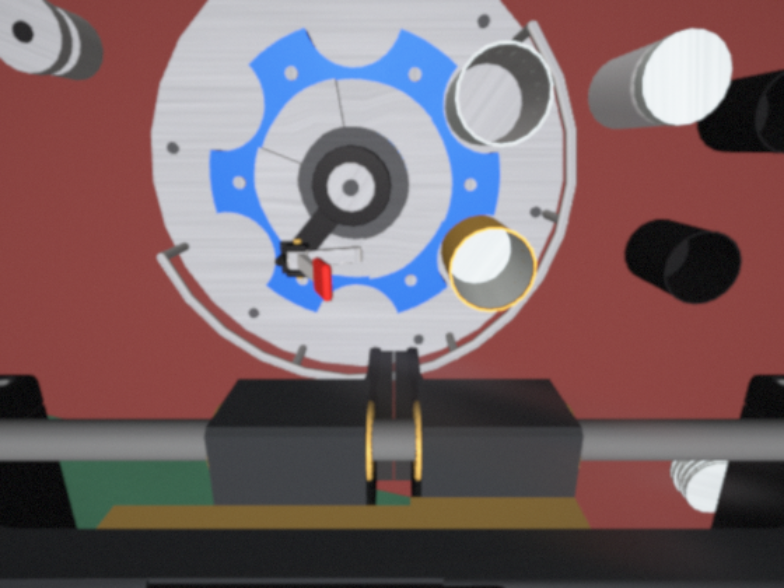

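The wrist view shows the nut at (350,187), the rail's lit ends at about (163,256) and (533,27), the red tab at (322,279), and the pawl's nose at about (358,254). I use these to refine the yaw.

```bash
cat >> h.py <<'E'
def wrist(f):
    w=dict(np.load(f));T=np.eye(4);T[:3,:3]=w['rot'];T[:3,3]=w['pos'];w['cam_to_world']=T@w['hand_eye'];return w
def blue(w,c):
    hsv=cv2.cvtColor(w['frame'],cv2.COLOR_RGB2HSV);P=cloud(w)
    m=(hsv[...,0]>95)&(hsv[...,0]<125)&(hsv[...,1]>120)
    v,u=np.nonzero(m);b=np.array([ray(w,p,.084)[:2] for p in zip(u,v)])
    rr=np.linalg.norm(b-c,axis=1);k=(rr>.095)&(rr<.125);a=np.arctan2(b[k,1]-c[1],b[k,0]-c[0])
    return np.degrees(np.angle(np.exp(6j*a).mean()))/6,np.percentile(rr,97)
E
python3 - <<'E'
from h import *
w=wrist('w1.npz')
g=lambda u,v,z:ray(w,(u/1.4,v/1.4),z)
c=g(350,187,.129)[:2];print('axis',c)
for n,p,z,a0 in(('rail-70',(163,256),.099,-70),('rail130',(533,27),.099,130)):
    q=g(*p,z)[:2]-c;print(n,np.linalg.norm(q),np.degrees(np.arctan2(q[1],q[0]))-a0)
print('blue phase',blue(w,c))
P=cloud(w);f=w['frame'].astype(int);m=(f[...,0]>140)&(f[...,1]<60)&(f[...,2]<60)&(P[...,2]>.13);p=P[m];print('tab',len(p),np.median(p,0),p.min(0),p.max(0))
hub=(abs(P[...,2]-.127)<.004)&(np.linalg.norm(P[...,:2]-c,axis=2)<.03);print('post',P[hub].mean(0),hub.sum())
E
```

```text
axis [0.60467142 0.01822359]
rail-70 0.17031018756900995 15.576027501689978
rail130 0.17234254653637665 15.244432734787182
blue phase (np.float64(-15.144935846962644), np.float64(0.11784928973984035))
tab 245 [0.66141335 0.01754844 0.18238331] [0.56891796 0.00850217 0.16669506] [0.67341538 0.04085307 0.47429736]
post [0.6045232  0.01773342 0.12491747] 897
```

play_rows --commands '[[[0.001,-0.001,-0.04],[0,0,0]],[[0.001,-0.001,-0.08],[0,0,0]],[[0.001,-0.001,-0.115],[0,0,0]],[[0.001,-0.001,-0.115],[0,0,0]],[[0.001,-0.001,-0.115],[0,0,0]]]'

```text
time_s: 2.78
position: [0.6538, 0.0614, 0.1848]
tcp_rot: [[-0.266, 0.003, -0.964], [0.964, -0.0, -0.266], [-0.001, -1.0, -0.002]]
force: [0.3, -0.1, 0.1]
opening: 0.009
```

play_rows --commands '[[[0.0027,-0.0096,0],[0,0,0]],[[0.0048,-0.0174,0],[0,0,0]],[[0.0069,-0.025,0],[0,0,0]],[[0.009,-0.0328,0],[0,0,0]],[[0.0112,-0.0405,0],[0,0,0]],[[0.0133,-0.0482,0],[0,0,0]],[[0.0154,-0.056,0],[0,0,0]],[[0.0175,-0.0636,0],[0,0,0]],[[0.0197,-0.0713,0],[0,0,0]],[[0.0218,-0.079,0],[0,0,0]]]'

```text
time_s: 4.03
position: [0.6749, -0.0188, 0.1831]
tcp_rot: [[-0.265, 0.0, -0.964], [0.964, 0.0, -0.265], [-0.0, -1.0, -0.0]]
force: [0.1, -0.1, -0.2]
opening: 0.002
```

play_rows --commands '[[[0.002,-0.007,0],[0,0,0]],[[0.004,-0.0145,0],[0,0,0]],[[0.0056,-0.0203,0],[0,0,0]],[[0.0056,-0.0203,0],[0,0,0]],[[0.0056,-0.0203,0],[0,0,0]]]'

```text
time_s: 4.65
position: [0.6802, -0.0384, 0.1831]
tcp_rot: [[-0.265, -0.0, -0.964], [0.964, 0.0, -0.265], [0.0, -1.0, 0.0]]
force: [0.3, -0.1, 0.2]
opening: 0.009
```

```bash
python3 - <<'E'
from rig import *
import cv2,numpy as np
s=read_state();print(s['time_s'],s['position'],s['force'])
c=capture('side');np.savez('side1.npz',**c)
cv2.imwrite('pics/s1.png',cv2.resize(c['frame'][130:330,120:360,::-1],(720,600)))
E
```

```text
4.65 [ 0.68022342 -0.03842514  0.18309134] [ 0.33878625 -0.0723714   0.16727493]
```

View pics/s1.png

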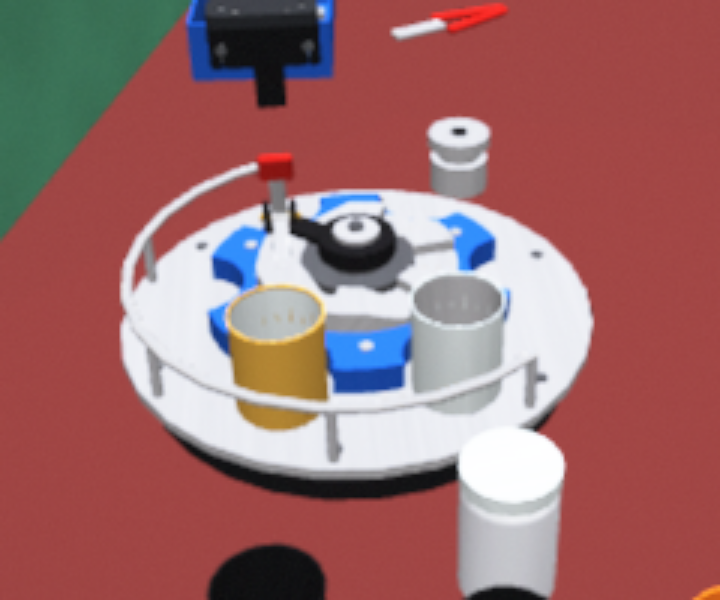

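The side view shows the tab still upright at (275,165) in the crop, with the fingertip behind it at (270,105). I'll project the tip and tab into this view to check the geometry.

```bash
python3 - <<'E'
from h import *
s=np.load('side1.npz')
def pr(p):
    q=np.linalg.inv(s['cam_to_world'])@np.r_[p,1];k=s['mtx']@q[:3];return (k[:2]/k[2]-[120,130])*3
T=np.array([.6802,-.0384,.1831])
print('tip',pr(T-[0,0,.025]),'tcp',pr(T))
c=np.array([.6046,.0177,0]);ex=np.array([.9641,.2656,0]);ey=np.array([-.2656,.9641,0])
F=lambda x,y,z:pr(c+ex*x/1e3+ey*y/1e3+[0,0,z/1e3])
print('tab0',F(57,-17,172),'end',F(57,-11,184),'tabback',F(57,-97,152))
P=cloud(s);f=s['frame'].astype(int)
m=(f[...,0]>140)&(f[...,1]<50)&(f[...,2]<50);m[:170]=0;m[200:]=0;m[:,:195]=0;m[:,225:]=0
print(m.sum(),np.median(P[m],0), 'feeder y',((np.median(P[m],0)-c)@ey),((np.median(P[m],0)-c)@ex))
k=(f.sum(2)<120);k[:150]=0;k[165:]=0;k[:,200:]&=True;k[:,:200]=0;k[:,220:]=0;print('finger',np.median(P[k],0))
E
```

```text
tip [274.83623386 144.30993065] tcp [272.62408709 116.00363975]
tab0 [276.16392686 164.59163079] end [275.19361938 154.3907114 ] tabback [276.1200252  137.32407796]
31 [0.66427649 0.02408113 0.18068175] feeder y -0.009698028764553546 0.05922893268385224
finger [ 0.67396777 -0.02671089  0.22156582]
```

```bash
python3 - <<'E'
from h import *
w=dict(np.load('w1.npz'));P=cloud(w,w['hand_eye'])*1000
for r in range(235,300,6):
    print(r,[ (P[r,u].round(0).astype(int).tolist() if w['depth'][r,u]>0 else 0) for u in (250,268,276,281,286,296)])
s=np.load('side1.npz');Q=cloud(s);T=np.array([.6802,-.0384,.1831])
print('side col', [(r,((Q[r,210]-T)*1000).round(0).astype(int).tolist()) for r in range(135,172,3)])
E
```

```text
235 [[-42, 247, -88], [-17, 248, -88], [-6, 249, -88], [1, 248, -88], [8, 248, -88], [22, 250, -89]]
241 [[-42, 247, -96], [-17, 247, -96], [-6, 249, -97], [1, 248, -97], [8, 248, -97], [22, 246, -96]]
247 [[-43, 249, -106], [-18, 248, -106], [-6, 249, -107], [1, 249, -106], [8, 249, -106], [22, 247, -105]]
253 [0, [-6, -22, 12], [-2, -17, 10], [1, -17, 10], [3, -17, 10], [8, -21, 12]]
259 [[-43, 249, -125], [-6, -29, 12], [-2, -24, 10], [1, -25, 10], [3, -25, 10], [8, -28, 12]]
265 [[-49, 298, -160], [-6, -35, 12], [-2, -31, 10], [1, -32, 11], [3, -32, 10], [8, -34, 12]]
271 [[-9, -89, 38], [-5, -40, 11], [-2, -37, 10], [1, -36, 10], [3, -37, 10], [8, -40, 12]]
277 [[-8, -94, 39], [-5, -42, 10], [-2, -44, 11], [1, -37, 7], [3, -43, 10], [7, -46, 12]]
283 [[-8, -96, 38], [-5, -51, 12], [-2, -47, 10], [1, -38, 4], [3, -48, 10], [7, -51, 12]]
289 [[-8, -99, 38], [-5, -55, 11], [-2, -53, 10], [1, -38, 1], [3, -54, 11], [5, -97, 37]]
295 [[-7, -102, 38], [-5, -61, 12], [-1, -58, 10], [1, -37, -3], [3, -57, 10], [5, -100, 37]]
side col [(135, [-30, 90, 124]), (138, [-30, 91, 118]), (141, [-29, 88, 110]), (144, [-27, 82, 100]), (147, [-27, 84, 95]), (150, [-26, 82, 87]), (153, [-4, 11, 46]), (156, [-4, 12, 38]), (159, [-3, 11, 30]), (162, [-2, 10, 22]), (165, [-2, 11, 15]), (168, [107, -351, -186]), (171, [102, -329, -186])]
```

play_rows --commands '[[[0,0,0.04],[0,0,0]],[[0,0,0.08],[0,0,0]],[[0,0,0.1],[0,0,0]],[[0,0,0.1],[0,0,0]]]'

```text
time_s: 5.2
position: [0.6814, -0.0385, 0.2855]
tcp_rot: [[-0.266, 0.005, -0.964], [0.964, -0.001, -0.266], [-0.002, -1.0, -0.004]]
force: [-0.1, -0.4, 0.1]
opening: 0.009
```

play_rows --commands '[[[0,0,0],[0,0,0]],[[0,0,0],[0,0,0]],[[0,0,0],[0,0,0]],[[0,0,0],[0,0,0]]]' --gripper 0.03

```text
time_s: 5.7
position: [0.6802, -0.0386, 0.2825]
tcp_rot: [[-0.265, -0.001, -0.964], [0.964, 0.0, -0.265], [0.0, -1.0, 0.001]]
force: [0.2, 0.6, 0.7]
opening: 0.321
```

```bash
cat > look.py <<'E'
from rig import *
from h import *
import sys
n=sys.argv[1]
s=read_state();c=capture('wrist');np.savez(n+'.npz',pos=s['position'],rot=s['tcp_rot'],**c)
print(s['time_s'],s['position'],s['opening'],s['force'])
P=cloud(c,c['hand_eye'])*1000
# finger points: tool |x|<70, |z|<14
m=(c['depth']>0)&(abs(P[...,2])<14)&(abs(P[...,0])<70)&(P[...,1]<60)
p=P[m]
if len(p):
  for side in(-1,1):
    q=p[np.sign(p[:,0])==side]
    if len(q): e=q[q[:,1]>q[:,1].max()-6];print('tip y',q[:,1].max().round(1),'x',e[:,0].min().round(),e[:,0].max().round(),'z',e[:,2].min().round(),e[:,2].max().round())
cv2.imwrite('pics/'+n+'.png',cv2.resize(c['frame'][:,:,::-1],(784,588)))
E
python3 look.py w2
```

```text
5.7 [ 0.68017185 -0.03862209  0.28251845] 0.3211891197427164 [0.23230839 0.61550185 0.68215233]
tip y -12.3 x -22.0 -13.0 z -9.0 12.0
tip y -12.8 x 14.0 23.0 z -9.0 12.0
```

play_rows --commands '[[[0,0,0],[0,0,0]],[[0,0,0],[0,0,0]],[[0,0,0],[0,0,0]],[[0,0,0],[0,0,0]]]' --gripper 0.0

```text
time_s: 6.25
position: [0.6803, -0.0386, 0.2832]
tcp_rot: [[-0.265, 0.0, -0.964], [0.964, -0.0, -0.265], [-0.0, -1.0, -0.0]]
force: [0.4, 0.3, 0.6]
opening: 0.027
```

```bash
python3 look.py w3
```

```text
6.25 [ 0.68034336 -0.03861074  0.28322699] 0.026769379377168296 [0.41590382 0.29114401 0.56481116]
tip y -12.8 x -9.0 -1.0 z 9.0 12.0
tip y -13.4 x 2.0 10.0 z 10.0 13.0
```

View pics/w2.png

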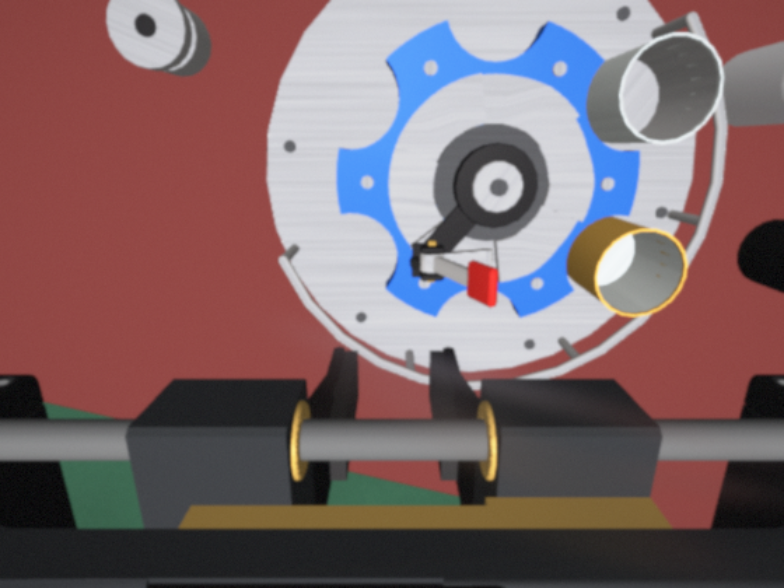

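The tip really ends about 13 mm behind the reported TCP, so it sits 38 mm higher than described and passed over the tab. I allow for that and redo the push.

play_rows --commands '[[[-0.014,0.05,0],[0,0,0]],[[-0.0287,0.1,0],[0,0,0]],[[-0.0287,0.1,0],[0,0,0]],[[-0.0287,0.1,-0.05],[0,0,0]],[[-0.0287,0.1,-0.1],[0,0,0]],[[-0.0287,0.1,-0.1385],[0,0,0]],[[-0.0287,0.1,-0.1385],[0,0,0]],[[-0.0287,0.1,-0.1385],[0,0,0]]]'

```text
time_s: 7.3
position: [0.6533, 0.0607, 0.1462]
tcp_rot: [[-0.264, 0.003, -0.964], [0.964, -0.0, -0.264], [-0.001, -1.0, -0.003]]
force: [-0.4, -0.9, 0.8]
opening: 0.003
```

play_rows --commands '[[[0.0027,-0.0096,0],[0,0,0]],[[0.0048,-0.0174,0],[0,0,0]],[[0.0069,-0.025,0],[0,0,0]],[[0.009,-0.0328,0],[0,0,0]],[[0.0112,-0.0405,0],[0,0,0]],[[0.0133,-0.0482,0],[0,0,0]],[[0.0154,-0.056,0],[0,0,0]],[[0.0175,-0.0636,0],[0,0,0]],[[0.0197,-0.0713,0],[0,0,0]],[[0.0218,-0.079,0],[0,0,0]]]'

```text
time_s: 8.55
position: [0.6736, -0.0182, 0.1446]
tcp_rot: [[-0.265, -0.0, -0.964], [0.964, -0.0, -0.265], [-0.0, -1.0, 0.0]]
force: [-0.3, 0.8, -0.3]
opening: 0.007
```

play_rows --commands '[[[0.002,-0.007,0],[0,0,0]],[[0.004,-0.0145,0],[0,0,0]],[[0.006,-0.022,0],[0,0,0]],[[0.007,-0.025,0],[0,0,0]],[[0.007,-0.025,0],[0,0,0]],[[0.007,-0.025,0],[0,0,0]]]'

```text
time_s: 9.3
position: [0.6803, -0.0424, 0.1446]
tcp_rot: [[-0.265, -0.0, -0.964], [0.964, 0.0, -0.265], [0.0, -1.0, 0.0]]
force: [0.4, -0.0, -0.1]
opening: 0.005
```

```bash
python3 - <<'E'
from rig import *
from h import *
s=read_state();print(s['time_s'],s['position'],s['force'])
c=capture('side');np.savez('side2.npz',**c)
cv2.imwrite('pics/s2.png',cv2.resize(c['frame'][130:330,120:360,::-1],(720,600)))
E
```

```text
9.3 [ 0.68033018 -0.04236035  0.14460115] [ 0.39387208 -0.01847581 -0.10486217]
```

View pics/s2.png

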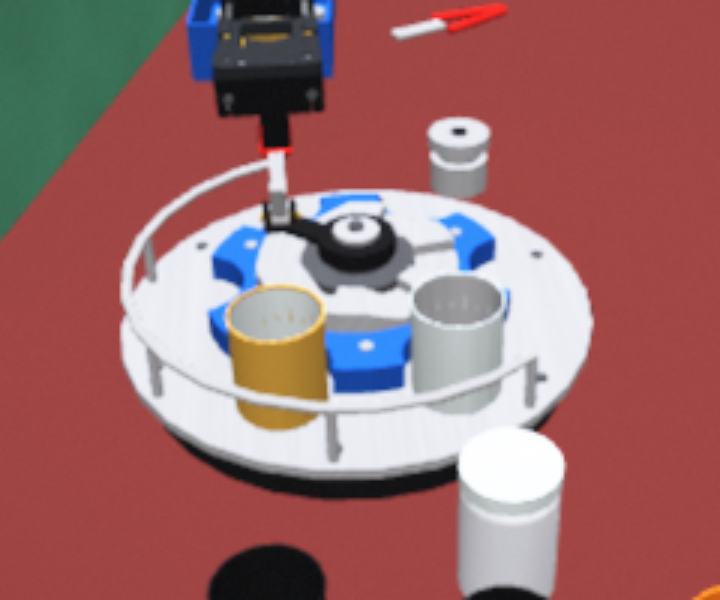

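The pawl is laid back: the nose arm is upright and the tab lies behind the finger at (275,150). Next I move to the free pocket.

play_rows --commands '[[[0,0,0.05],[0,0,0]],[[0,0,0.09],[0,0,0]],[[-0.052,-0.024,0.09],[0,0,0]],[[-0.104,-0.048,0.09],[0,0,0]],[[-0.104,-0.048,0.08],[0,0,0]],[[-0.104,-0.048,0.03],[0,0,0]],[[-0.104,-0.048,-0.02],[0,0,0]],[[-0.104,-0.048,-0.06],[0,0,0]],[[-0.104,-0.048,-0.088],[0,0,0]],[[-0.104,-0.048,-0.088],[0,0,0]]]'

```text
time_s: 10.6
position: [0.5756, -0.0896, 0.0541]
tcp_rot: [[-0.266, -0.004, -0.964], [0.964, 0.002, -0.266], [0.003, -1.0, 0.004]]
force: [-0.5, 0.6, -0.2]
opening: 0.004
```

```bash
python3 - <<'E'
from rig import *
from h import *
s=read_state();print(s['time_s'],s['position'],s['force'])
c=capture('side');np.savez('side3.npz',**c)
cv2.imwrite('pics/s3.png',cv2.resize(c['frame'][130:330,120:360,::-1],(720,600)))
E
```

```text
10.6 [ 0.57560373 -0.08959225  0.05414684] [-0.49963216  0.6213384  -0.24654946]
```

View pics/s3.png

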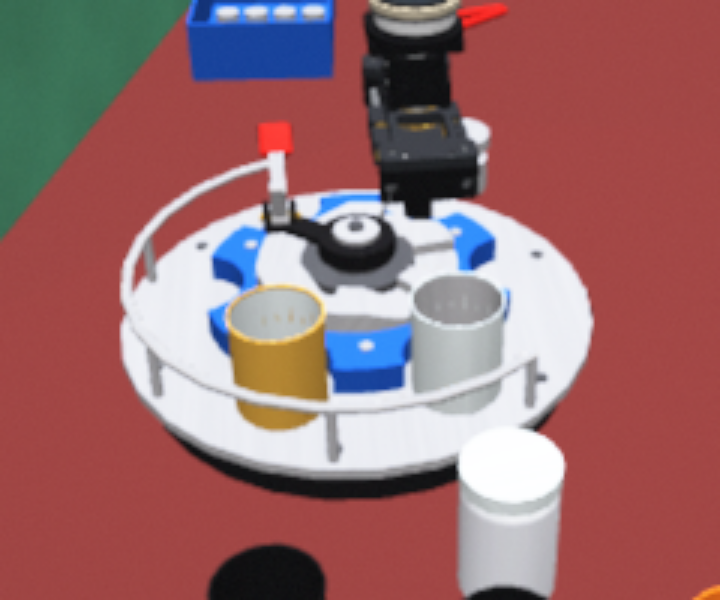

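The tab is at (275,138), matching the predicted laid-back position, and the finger is down in the free pocket. I start the sweep.

play_rows --commands '[[[-0.0075,0.0022,0],[0,0,0]],[[-0.0148,0.005,0],[0,0,0]],[[-0.0219,0.0082,0],[0,0,0]],[[-0.0288,0.012,0],[0,0,0]],[[-0.0354,0.0162,0],[0,0,0]],[[-0.0416,0.0209,0],[0,0,0]],[[-0.0476,0.0259,0],[0,0,0]],[[-0.0531,0.0314,0],[0,0,0]]]'

```text
time_s: 11.65
position: [0.5234, -0.059, 0.0567]
tcp_rot: [[-0.265, 0.001, -0.964], [0.964, -0.0, -0.265], [-0.0, -1.0, -0.001]]
force: [4.4, -1.9, -0.2]
opening: 0.005
```

```bash
cat > wh.py <<'E'
from rig import *
from h import *
s=read_state();t=capture('top');c0=np.array([.6046,.0177])
print(s['time_s'],s['position'],s['force'])
d=s['position'][:2]-c0;print('tip r,ang',np.hypot(*d),np.degrees(np.arctan2(d[1],d[0]))%360)
a,b=np.load('top0.npz'),t
def ph(t):
    hsv=cv2.cvtColor(t['frame'],cv2.COLOR_RGB2HSV)
    m=(hsv[...,0]>95)&(hsv[...,0]<125)&(hsv[...,1]>120);m[:110]=0;m[260:]=0;m[:,:205]=0;m[:,350:]=0
    v,u=np.nonzero(m);p=np.array([ray(t,q,.084)[:2] for q in zip(u,v)])-c0;r=np.hypot(*p.T);k=(r>.095)&(r<.125);A=np.arctan2(p[k,1],p[k,0])
    return np.degrees(np.angle(np.exp(6j*A).mean()))/6,np.histogram(np.degrees(A)%360,np.arange(0,361,10))[0]
p0,h0=ph(a);p1,h1=ph(b);print('phase change mod 60',p1-p0,p0,p1);print(h1)
f=t['frame'].astype(int);hsv=cv2.cvtColor(t['frame'],cv2.COLOR_RGB2HSV)
P=cloud(t);g=(hsv[...,0]>15)&(hsv[...,0]<30)&(hsv[...,1]>150)&(P[...,2]>.06);g[:110]=0;g[260:]=0;g[:,:205]=0;g[:,350:]=0
if g.sum()>5:
    v,u=np.nonzero(g);q=np.array([ray(t,x,.13)[:2] for x in zip(u,v)]);q=(q.min(0)+q.max(0))/2-c0;print('gold r,ang(feeder)',np.hypot(*q),np.degrees(np.arctan2(q[1],q[0]))-15.4)
cv2.imwrite('pics/'+__import__('sys').argv[1]+'.png',cv2.resize(t['frame'][90:270,180:420,::-1],(800,600)))
E
python3 wh.py t4
```

```text
11.65 [ 0.52340897 -0.05895978  0.05668997] [ 4.39511888 -1.92973288 -0.24371631]
tip r,ang 0.11166336215286649 223.35572388794802
phase change mod 60 37.258078648786736 -15.77982466199765 21.478253986789085
[ 1 47 41 47  0  0  3 54 11  0  0  0  0  0  0  0  0  0  0  0  0  0  0  0
  0  0  0  0  0  0  0 44 13 29  0  0]
gold r,ang(feeder) 0.06558572471241281 35.934289683868144
```

play_rows --commands '[[[-0.0052,0.0059,0],[0,0,0]],[[-0.0099,0.0121,0],[0,0,0]],[[-0.0142,0.0186,0],[0,0,0]],[[-0.0181,0.0254,0],[0,0,0]],[[-0.0214,0.0325,0],[0,0,0]],[[-0.0243,0.0397,0],[0,0,0]],[[-0.0266,0.0472,0],[0,0,0]],[[-0.0284,0.0548,0],[0,0,0]],[[-0.0295,0.0614,0],[0,0,0]],[[-0.0295,0.0614,0],[0,0,0]]]'

```text
time_s: 12.95
position: [0.4923, 0.0036, 0.0564]
tcp_rot: [[-0.265, -0.003, -0.964], [0.964, 0.002, -0.265], [0.002, -1.0, 0.002]]
force: [0.1, -0.1, 0.2]
opening: 0.002
```

```bash
python3 wh.py t5
```

```text
12.95 [0.49233397 0.00358029 0.05640518] [ 0.09411127 -0.06177312  0.17556502]
tip r,ang 0.11315046769577194 187.1684586299811
phase change mod 60 3.3385566289527127 -15.77982466199765 -12.441268033044937
[10  0  0 41 45 53 11  0  0 35 46 45 12  0  0  0  0  0  0  0  0  0  0  0
  0  0  0 34 46 50  8  0  0 24 46 47]
gold r,ang(feeder) 0.10552676254582877 -3.563369332690055
```

View pics/t5.png

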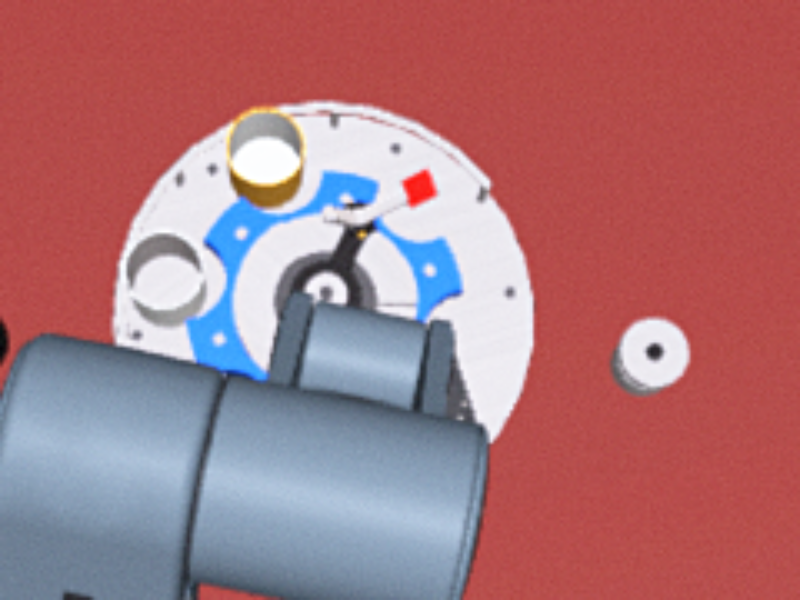

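The wheel is at about -57 degrees, with both cans in their pockets at (265,155) and (165,280). I nudge it 2.5 degrees more.

play_rows --commands '[[[-0.0002,0.002,0],[0,0,0]],[[-0.0004,0.004,0],[0,0,0]],[[-0.0005,0.0055,0],[0,0,0]],[[-0.0005,0.0055,0],[0,0,0]],[[-0.0005,0.0055,0],[0,0,0]]]'

```text
time_s: 13.62
position: [0.4929, 0.0077, 0.0565]
tcp_rot: [[-0.265, -0.001, -0.964], [0.964, 0.0, -0.265], [0.0, -1.0, 0.001]]
force: [-2.0, -3.8, -1.3]
opening: 0.004
```

```bash
python3 wh.py t6
```

```text
13.625 [0.4928776  0.00771848 0.0565086 ] [-2.04358979 -3.75721434 -1.26426919]
tip r,ang 0.1121673967152589 185.10537375750056
phase change mod 60 1.516587850263548 -15.77982466199765 -14.263236811734101
[ 3  0  2 49 45 49  3  0  2 46 45 50  5  0  0  0  0  0  0  0  0  0  0  0
  0  0  2 42 44 47  2  0  0 31 43 45]
gold r,ang(feeder) 0.1077754674967153 -5.313511361781707
```

play_rows --commands '[[[0.0005,-0.006,0],[0,0,0]],[[0.0005,-0.006,0.03],[0,0,0]],[[0.0005,-0.006,0.08],[0,0,0]],[[0.0005,-0.006,0.13],[0,0,0]],[[0.0005,-0.006,0.16],[0,0,0]],[[0.05,-0.03,0.16],[0,0,0]],[[0.1,-0.055,0.16],[0,0,0]],[[0.15,-0.08,0.16],[0,0,0]],[[0.2025,-0.105,0.16],[0,0,0]],[[0.2025,-0.105,0.16],[0,0,0]]]'

```text
time_s: 14.92
position: [0.6995, -0.0996, 0.2156]
tcp_rot: [[-0.263, 0.003, -0.965], [0.965, -0.0, -0.263], [-0.001, -1.0, -0.003]]
force: [-0.8, 0.3, 0.3]
opening: 0.005
```

```bash
python3 look.py w7; python3 wh.py t7; python3 - <<'E'
from h import *
w=wrist('w7.npz');print(blue(w,np.array([.6046,.0177])),'start -15.14')
E
```

```text
14.925 [ 0.69945076 -0.09964274  0.21558348] 0.005416390218307081 [-0.84521912  0.34836072  0.27178603]
tip y -13.6 x -8.0 -0.0 z 10.0 12.0
tip y 60.0 x 29.0 43.0 z -10.0 14.0
14.975 [ 0.69684538 -0.09802328  0.21551181] [-0.08157795  0.96552229 -0.59442727]
tip r,ang 0.1479901553163367 308.5590609671679
phase change mod 60 1.9588175570163244 -15.77982466199765 -13.821007104981325
[ 3  0  1 49 44 49  3  0  1  0  0  0  0  0  0  0  0  0  0  0  0  0  0  0
  0  0  0  0  0  0  0  0  0 27 43 45]
gold r,ang(feeder) 0.1300244640289593 -23.499662077102066
(np.float64(-13.947409909455699), np.float64(0.11738054973591375)) start -15.14
```

View pics/w7.png

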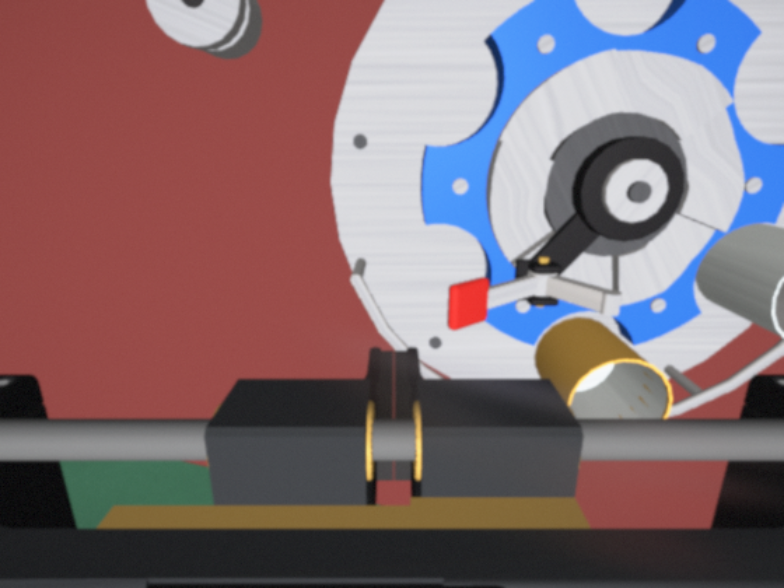

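The tab lies back at (468,303), the cans are upright in their pockets, and the wheel is about 59 degrees back. I lower the tip behind the tab and push toward +y.

play_rows --commands '[[[0,0,-0.04],[0,0,0]],[[0,0,-0.075],[0,0,0]],[[0,0,-0.089],[0,0,0]],[[0,0,-0.089],[0,0,0]]]'

```text
time_s: 15.52
position: [0.6948, -0.0966, 0.1273]
tcp_rot: [[-0.265, -0.002, -0.964], [0.964, 0.001, -0.265], [0.001, -1.0, 0.002]]
force: [0.4, 0.8, 0.5]
opening: 0.005
```

play_rows --commands '[[[-0.002,0.0077,0],[0,0,0]],[[-0.0043,0.0154,0],[0,0,0]],[[-0.0064,0.0231,0],[0,0,0]],[[-0.0085,0.0308,0],[0,0,0]],[[-0.0106,0.0386,0],[0,0,0]],[[-0.0128,0.0463,0],[0,0,0]],[[-0.0149,0.054,0],[0,0,0]],[[-0.016,0.058,0],[0,0,0]],[[-0.017,0.0617,0],[0,0,0]],[[-0.0178,0.0646,0],[0,0,0]]]'

```text
time_s: 16.77
position: [0.6777, -0.032, 0.1271]
tcp_rot: [[-0.266, -0.001, -0.964], [0.964, 0.0, -0.266], [0.0, -1.0, 0.001]]
force: [-0.2, -0.6, 0.0]
opening: 0.004
```

```bash
python3 - <<'E'
from rig import *
from h import *
s=read_state();print(s['time_s'],s['position'],s['force'])
c=capture('side');np.savez('side8.npz',**c)
cv2.imwrite('pics/s8.png',cv2.resize(c['frame'][130:330,120:360,::-1],(720,600)))
E
```

```text
16.775 [ 0.67774046 -0.03203629  0.12708462] [-0.17546427 -0.55821697  0.04462468]
```

View pics/s8.png

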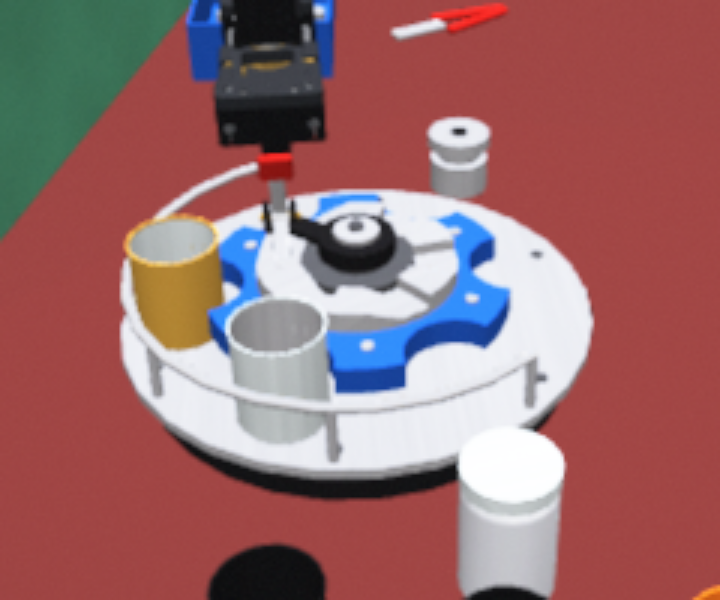

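The tab is back at (275,165), its seated position. I retreat and compare it with the start image.

play_rows --commands '[[[0.006,-0.022,0],[0,0,0]],[[0.008,-0.03,0.02],[0,0,0]],[[0.008,-0.03,0.07],[0,0,0]],[[0.008,-0.03,0.12],[0,0,0]],[[0.008,-0.08,0.17],[0,0,0]],[[-0.02,-0.14,0.18],[0,0,0]],[[-0.05,-0.2,0.18],[0,0,0]],[[-0.05,-0.2,0.18],[0,0,0]],[[-0.05,-0.2,0.18],[0,0,0]]]'

```text
time_s: 17.95
position: [0.6276, -0.235, 0.3076]
tcp_rot: [[-0.262, 0.0, -0.965], [0.965, 0.0, -0.262], [0.0, -1.0, -0.0]]
force: [0.1, 0.2, -0.6]
opening: 0.005
```

```bash
python3 wh.py t9; python3 - <<'E'
from rig import *
from h import *
a=np.load('side0.npz');c=capture('side');b2=np.load('side2.npz')
def cen(c):
    f=c['frame'].astype(int);m=(f[...,0]>110)&(f[...,1]<50)&(f[...,2]<50);m[:165]=0;m[200:]=0;m[:,:195]=0;m[:,228:]=0
    v,u=np.nonzero(m);return len(u),u.mean(),v.mean(),v.min(),v.max()
print('tab start',cen(a),'now',cen(c),'laid back',cen(np.load('side3.npz')))
t=capture('top');P=cloud(t);c0=np.array([.6046,.0177]);c1=c0
def tt(t):
    f=t['frame'].astype(int);m=(f[...,0]>140)&(f[...,1]<60)&(f[...,2]<60);m[:130]=0;m[175:]=0;m[:,:255]=0;m[:,310:]=0
    v,u=np.nonzero(m);return len(u),u.mean(),v.mean()
print('top tab',tt(np.load('top0.npz')),tt(t))
d=np.linalg.norm(P[...,:2]-c0,axis=2);m=(P[...,2]>.115)&(P[...,2]<.14)&(d>.07)&(d<.18)
n,l,st,ce=cv2.connectedComponentsWithStats(m.astype(np.uint8))
for i in range(1,n):
    if st[i,4]>25:
        q=P[l==i];k,r=circ(q[:,:2]);e=k-c0;print('can',st[i,4],'top z',q[:,2].max().round(3),'fit r',r.round(3),'dist',np.hypot(*e).round(4),'feeder ang',(np.degrees(np.arctan2(e[1],e[0]))-15.4).round(1))
E
```

```text
17.95 [ 0.6275823  -0.23497379  0.30758319] [ 0.08867699  0.20876269 -0.6281522 ]
tip r,ang 0.25371683298677444 275.1971186775407
phase change mod 60 1.657905400036391 -15.77982466199765 -14.121919261961258
[ 0  0  2 50 45 50  3  0  1 47 45 51  5  0  0  0  0  0  0  0  0 12 51 45
  2  0  2 43 45 48  2  0  0 43 43 41]
gold r,ang(feeder) 0.1077754674967153 -5.313511361781707
tab start (91, np.float64(211.57142857142858), np.float64(185.69230769230768), np.int64(182), np.int64(190)) now (90, np.float64(211.61111111111111), np.float64(185.73333333333332), np.int64(182), np.int64(190)) laid back (9, np.float64(210.88888888888889), np.float64(180.0), np.int64(176), np.int64(181))
top tab (24, np.float64(277.6666666666667), np.float64(152.08333333333334)) (25, np.float64(277.72), np.float64(152.24))
can 74 top z 0.135 fit r 0.032 dist 0.1369 feeder ang 2.8
can 46 top z 0.138 fit r 0.031 dist 0.1342 feeder ang 3.3
can 36 top z 0.136 fit r 0.009 dist 0.0777 feeder ang -39.5
can 106 top z 0.136 fit r 0.032 dist 0.1362 feeder ang 63.0
```

View pics/t9.png

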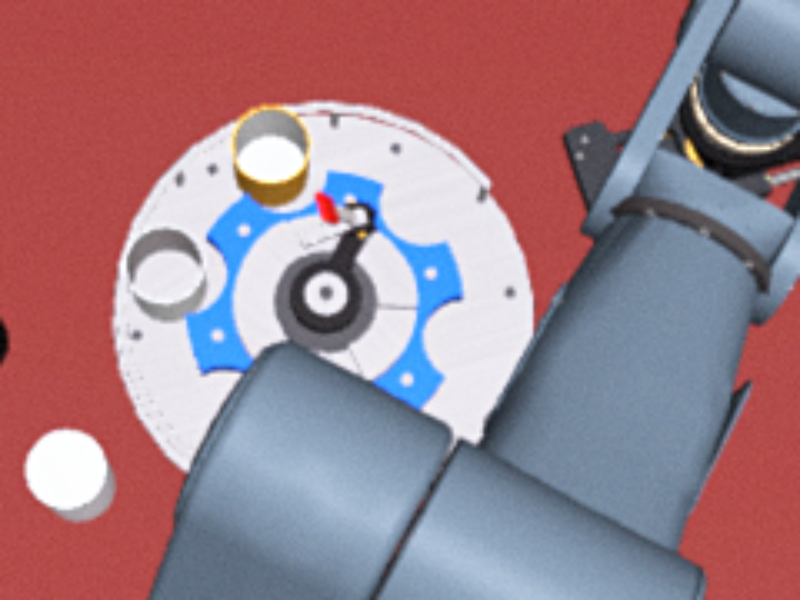

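```bash
python3 -c "
from rig import *
print(hand_in());s=read_state();print(s['time_s'],s['force'])"
```

```text
the job is handed in; nothing more can be done
None
the job is handed in; nothing more can be done
```

I threw the pawl back with a fingertip, pushed the wheel clockwise one notch, and tipped the pawl forward so it dropped into that notch. The job was handed in at about 18 s of the 54 s allowed; no verdict was reported.

- **First push missed:** the fingertips sit about 38 mm farther back than described, so my first pass went over the tab without touching it. I measured the real tip position and repeated the push.
- **Wheel:** the last reading from the top camera was about 58 to 59 degrees back from where it started, inside the allowed range.
- **Pawl:** the red tab is back to within 0.2 pixel of its starting position in both the side and top views, so it looks fully seated.
- **Cans, jar and chuck:** both cans stand upright in their pockets. Their centres measured 0.134 to 0.137 m from the axis, close to the 0.14 m limit. The guard rail should stop them at about 0.137 m, so they should pass. I never touched the jar or the chuck, though I did not re-measure them.
- **Disagreement:** one rough colour estimate of the gold can's angle gave -5 degrees, while the depth fit gave about +3. I trusted the depth fit because it agrees with the wheel.
- **Forces:** the highest tool reading I saw was about 5 N, and the arm was clear of everything at hand-in.

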